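# Put the cutting table's stray supplies back where each kind belongs

### The arm

A 7-joint arm with a two-finger parallel gripper is mounted at the origin on a cart in front of the work surface, level with it; the furniture and walls round the work are solid. World frame = base frame: x ahead of the robot, y to its left, z up, the work surface at z = 0. Lengths are in m, angles in rad, forces in N, time in s.
With the tool pointing down it reaches from about 0.425 to 0.95 m from the base axis. Payload 16.7 kg.
Tool frame: the origin (TCP) lies between the finger pads; the fingertips stand 25 mm ahead of it and the grasp point (between the pads) lies 6 mm ahead of it; x points along the fingers, y is the direction in which the jaws open and shut, and the axes are right-handed (so a half turn about x gives the same grasp; the last joint's range is limited). The gripper opens to 94 mm and grips with 3 to 60 N. Pads are 16 mm wide; open, the fingers measure 119 mm over their backs; the gripper's body (75 mm by 177 mm) begins 78 mm behind the grasp point.
Start: joints at [-1.298, 0.426, 0.074, 1.606, -0.034, 1.111, -0.067], TCP at [0.276, 0.616, 0.23] pointing down, gripper open.
Joint ranges: [-2.85, 2.85], [-0.5, 2.14], [-1.23, 1.37], [0.21, 2.46], [-1.02, 4.16], [0.16, 2.05], [-2.73, 2.73]. Speed limits (rad/s): [1.89, 1.89, 2.39, 2.39, 3.01, 3.01, 3.01].

### API

Orientations are given as a unit quaternion [x, y, z, w].
In Python, from station import bot, eyes gives the robot as it stands.
- The arm moves only by the tool step_arm, never from a script. Its argument "commands" is a list of rows, each a list of 4 numbers: the shift along the world's x, y, z in cm, then the turn about the world's z in rad. In form: [[x, y, z, spin], ...]. A call has 1 to 10 rows; each row shifts and turns the pose as measured when the row begins; what a row does not reach is not made up. A row lasts 1/8 s, in which the tool goes at most 62.5 mm and 10.7 degrees, less where a joint would pass 70% of its speed; a pose out of reach is approached as far as the arm can. A call with a gripper value outside its range is refused whole. "jaw" is the gripper's target within -1 to 1 (fully open at 1, half-way at 0, shut at -1), set as the call begins (left out, the last holds). The fingers move at their own pace and stop on an object; the grip force is fixed at half the most. Time passes only in rows, so rows that do not move let the fingers close. It gives the time, the measured TCP pose, the force and the opening at its end, in the units of the state.
- bot.get_obs(): the state, without advancing time (a new reading comes with each control period).
- eyes.get_image(name): name is "side" or "top"; returns (picture, depth): 384x512x3 uint8, red, green, blue; 384x512 float32, m along the optical axis (not along the pixel's ray), 0 where there is no reading.
- eyes.calibration(name): a dict with "K" (3x3 intrinsics, pixels), "k1" (the pictures are not rectified: a ray, as slopes to the right and down, at radius r is drawn at 1 + k1 r^2 times it, then the intrinsics apply), "extrinsics" (4x4, takes a point from camera to world coordinates). Camera axes: x right, y down, z forward; pixel columns grow to the right and rows downward; lengths in m; the calibration is good to about 2 mm. A picture is of the moment at which its call begins. calibration takes no time and is no camera call.
- bot.job_done(): hands the job in, once; it reports no verdict.
The state is a dict: "time_s": time; "qpos": joint angles; "joint_vel": joint speeds; "tau": joint torques, N m; "tool_pos": TCP position; "ee_rot": TCP orientation; "contact_force": force on the tool from outside, world axes, zero at the start; "ft_torque": the same for the moment, N m; "finger_gap": finger opening in m.
Only numpy, scipy, OpenCV 4.12 (cv2) and the standard library are available. Lean on these libraries where they do the work, as an engineer would, in place of code of your own. Each camera call takes 0.05 s, during which the arm holds its last target. There are 200 camera calls.

### The job

Put the stray supplies on the cutting table away by kind: the snap-off knife and the case of spare blades both lying flat inside the large low tray, the knife along the tray's longer side, the roll of tape flat in the smaller square tray, and the two ink bottles standing in the two-bay rack, one in each bay. Keep the bottles upright all the time, and leave the tape measure and the pad of notes behind the trays where they are.

Things in the scene. Friction and masses are not known exactly. Their poses are not given: they have to be found in the camera images.
- knife: Slim snap-off utility knife with a short blade, lying flat, 147 mm long along its own y (blade towards +y; the heavier body reaches from y = -74 to +46 mm, the thin blade on to +74 mm), 22 mm wide along x, 14 mm thick. Origin: centre of its underside, at mid-length; z up. Grasp across its width at or a little behind the origin (centre of mass about y = -14 mm).
- blade_case: Closed slim flat case of spare blades, a plain oblong block 85 mm long along its own y, 30 mm wide along x, 14 mm thick. Origin: centre of its underside; z up. Grasp across its width.
- tape_roll: Small dark roll of adhesive tape lying flat, 62 mm in diameter, 19 mm thick. Origin: centre of its underside; z up. Grasp across its outside (the hole in the middle cannot be used).
- ink_bottle_a: Upright closed ink refill bottle, round, 44 mm in diameter, 112 mm tall with its narrower cap; the round body is graspable up to about 90 mm above its foot. Origin: centre of its underside; z up. The two bottles are alike in shape and differ only in their label; either may go in either bay.
- ink_bottle_b: The other ink refill bottle: same shape and sizes (44 mm in diameter, 112 mm tall). Origin: centre of its underside; z up.
- cutting_tray: The large low tray, for the knife and the blade case; fixed to the table. Outside 158 mm along its own x by 188 mm along its y (the longer side), 14 mm high; walls and floor 4 mm thick, so the inner floor is 150 (x) by 180 (y) mm, 4 mm above the table. Undivided. The knife fits with its length along the tray's y; the case fits beside it. Origin: centre of its underside; z up.
- roll_tray: The smaller, square low tray, for the tape roll; fixed to the table. Outside 132 by 132 mm, 14 mm high; walls and floor 4 mm thick, inner floor 124 by 124 mm, 4 mm above the table. Origin: centre of its underside; z up.
- bottle_rack: Rack with two open-topped square bays side by side along its own y, for the bottles; fixed to the table. Outside 70 mm along x by 136 mm along y, 45 mm high; walls, floor and the middle divider about 4 mm thick. Each bay is 62 mm square and its floor is 4 mm above the table; bay centres at y = +33 mm and y = -33 mm from the rack's origin. Origin: centre of its underside; z up.
- tape_measure: Bystander, leave alone: pocket tape measure, 63x76x37 mm, standing loose behind the trays. Origin: centre of its underside.
- sticky_pad: Bystander, leave alone: loose thick square pad of note sheets, 77x77x44 mm, behind the trays. Origin: centre of its underside.
Not all that is in view belongs to the job. What is shaped like the tape_roll but orange is not meant.

How it is judged:
By the outcome, as a careful person would: the job done as asked, in the order asked, and still so for the second after the job is handed in, with the robot touching nothing.
It also fails if it takes over 128 s, if anything falls off the work surface, if the arm or the gripper's body presses on something with over 40 N, if the wrist force passes 120 N, or if a joint passes its speed limit or range.

## Working session

There is one attempt and no reset: what is moved stays moved. The work goes in short steps, Python scripts to look and compute and a tool call to move; the robot and the scene stay as the last step left them, time stands still between calls to the robot, and variables do not carry over. Pictures are saved under pics/ and viewed, about 12 in all and at most 16, crops included, and the job is handed in when it is done.

Besides the shell and the picture viewer there is one more tool, called as name([rows], argument=value, ...), one row to a line, values as JSON. step_arm: Moves the arm, as the interface text tells. Its arguments: {"type":"object","properties":{"commands":{"type":"array"},"jaw":{"type":"number"}},"required":["commands"]}

```bash
mkdir -p pics
cat > h.py <<'E'
import numpy as np, cv2
from station import bot, eyes
def snap(n,tag):
    im,d=eyes.get_image(n); np.savez(f'pics/{tag}.npz',im=im,d=d)
    cv2.imwrite(f'pics/{tag}.png',im[:,:,::-1]); return im,d
def ray(n,px):
    c=eyes.calibration(n);K=np.array(c['K']);T=np.array(c['extrinsics'])
    p=np.asarray(px,float).reshape(-1,1,2)
    u=cv2.undistortPoints(p,K,np.array([c['k1'],0,0,0,0.]))[:,0]
    return T[:3,3],u@T[:3,:2].T+T[:3,2],u
def onplane(n,px,z):
    o,r,_=ray(n,px); return o+r*((z-o[2])/r[:,2])[:,None]
def cloud(n,d):
    v,u=np.mgrid[:384,:512]; o,r,_=ray(n,np.stack([u,v],-1).reshape(-1,2))
    return (o+r*d.reshape(-1,1)).reshape(384,512,3)
E
python3 - <<'E'
from h import *
for n in('top','side'):
    snap(n,n+'0');c=eyes.calibration(n);print(n,np.round(c['extrinsics'],3).tolist(),np.round(c['K'],1).tolist(),c['k1'])
print(bot.get_obs())
E
```

```text
top [[0.003, -0.995, 0.096, 0.454], [-1.0, -0.002, 0.006, -0.019], [-0.005, -0.096, -0.995, 1.124], [0.0, 0.0, 0.0, 1.0]] [[411.2, 0.0, 252.8], [0.0, 411.2, 196.1], [0.0, 0.0, 1.0]] -0.05903677648975648
side [[0.864, -0.288, 0.413, 0.144], [-0.504, -0.496, 0.707, -0.734], [0.001, -0.819, -0.574, 0.632], [0.0, 0.0, 0.0, 1.0]] [[367.7, 0.0, 256.8], [0.0, 367.7, 194.9], [0.0, 0.0, 1.0]] -0.08973381971371981
{'time_s': 0.1, 'qpos': array([-1.2985427 ,  0.42664054,  0.07385652,  1.60654194, -0.03409279,
        1.11082827, -0.06708144]), 'joint_vel': array([ 0.00035957,  0.0004408 ,  0.0004802 , -0.00200644,  0.00024269,
        0.003539  ,  0.00022091]), 'tau': array([ 6.79340636e-03, -9.37472892e+01,  3.67602423e+00, -4.55046415e+01,
       -4.87441302e-02,  1.68982049e-02,  4.17275226e-05]), 'tool_pos': array([0.27619256, 0.61549464, 0.2298655 ]), 'ee_rot': array([ 0.14760827,  0.69149719, -0.14842015,  0.69138621]), 'contact_force': array([ 0.28415577, -0.13267149, -0.65099649]), 'ft_torque': array([-0.03784032, -0.00663283, -0.00544681]), 'finger_gap': 0.09406749439815783}
```

View pics/top0.png

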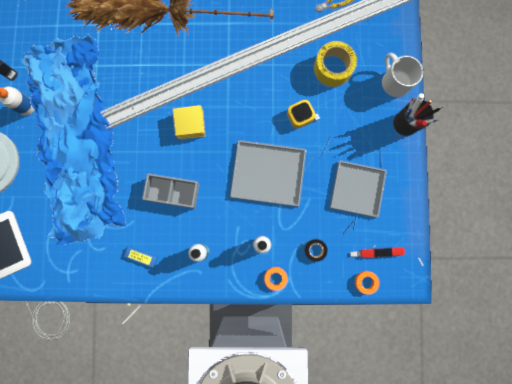

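View pics/side0.png

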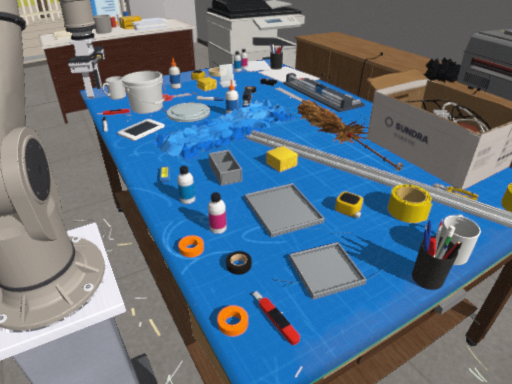

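Candidates (top view pixels):
- **Knife:** the red object at (378,253) is the only one.
- **Blade case:** the yellow/blue block at (139,257). The yellow pad (189,122) and tape measure (302,113) are bystanders.
- **Tape roll:** the black ring at (316,250). The orange rings (276,279) and (367,283) and the yellow roll (336,63) are not it.
- **Bottles:** (198,253) and (263,244). The orange-capped glue (12,98) is not one.
- **Trays and rack:** (268,174), (358,189) and (171,191).

Next I'll measure them and check with a crop.

```bash
cat > m.py <<'E'
from h import *
z=np.load('pics/top0.npz');im,d=z['im'],z['d'];P=cloud('top',d)
hsv=cv2.cvtColor(im,cv2.COLOR_RGB2HSV)
blue=(hsv[...,0]>95)&(hsv[...,0]<125)&(hsv[...,1]>110)
def win(c,r,w,h):
    m=np.zeros(d.shape,bool);m[r-h:r+h,c-w:c+w]=1;return m
def rect(name,m,zz):
    n,l,s,_=cv2.connectedComponentsWithStats(m.astype(np.uint8)); k=1+s[1:,4].argmax(); m=l==k
    v,u=np.nonzero(m); q=onplane('top',np.stack([u,v],1),zz)[:,:2]
    (c,s,a)=cv2.minAreaRect((q*1000).astype(np.float32))
    print(name,'c',np.round(c,1),'size',np.round(s,1),'ang',round(a,1),'n',len(q),'mean',np.round(q.mean(0)*1000,1),'zmed',np.round(np.median(P[m][:,2])*1000,1))
nb=~blue
rect('knife',win(378,253,34,12)&nb,.012)
rect('knifered',win(378,253,34,12)&((hsv[...,0]<8)|(hsv[...,0]>172))&(hsv[...,1]>120),.012)
rect('case',win(139,257,22,14)&nb&(hsv[...,2]>120),.014)
rect('roll',win(316,250,15,14)&(hsv[...,1]<120),.019)
rect('ctray',win(268,174,46,40)&(hsv[...,1]<70),.014)
rect('rtray',win(358,189,32,32)&(hsv[...,1]<70),.014)
rect('rack',win(171,191,34,22)&(hsv[...,1]<70),.045)
for n,c,r in(('bA',198,253),('bB',263,244)):
    m=win(c,r,14,14)&(P[...,2]>.1)&(d>0); print(n,m.sum(),np.round(P[m].mean(0)*1000,1)); 
    rect(n,m,.112)
for n,c,r in(('table',230,230),('tfloor',268,174),('rfloor',358,189)): print(n,np.round(P[r-3:r+4,c-3:c+4].reshape(-1,3).mean(0)*1000,1))
a=cv2.resize(im[225:300,110:260],None,fx=4,fy=4,interpolation=2);b=cv2.resize(im[225:300,260:410],None,fx=4,fy=4,interpolation=2)
cv2.imwrite('pics/c1.png',np.vstack([a,b])[:,:,::-1])
E
python3 m.py
```

```text
knife c [ 409.9 -348.7] size [ 24.5 148.1] ang 2.5 n 425 mean [ 409.8 -353.8] zmed 13.1
knifered c [ 407.7 -322.7] size [19.8 36.8] ang 6.2 n 100 mean [ 408.  -322.9] zmed 13.8
case c [395.8 291.6] size [63.3 24.6] ang 70.9 n 214 mean [395.8 291.4] zmed 13.1
roll c [ 416.3 -181. ] size [53.1 56.3] ang 0.0 n 275 mean [ 416.4 -180.8] zmed 17.4
ctray c [624.8 -53.3] size [188.  157.8] ang 82.4 n 3927 mean [624.1 -53.6] zmed 3.7
rtray c [ 582.3 -299.2] size [132.3 132. ] ang 78.7 n 2315 mean [ 581.9 -299.1] zmed 3.9
rack c [572.3 205.6] size [141.3  69.9] ang 80.8 n 1388 mean [572.1 205.5] zmed 5.1
bA 74 [410.7 128.5 110.1]
bA c [410.5 127.8] size [20.8 23. ] ang 26.8 n 74 mean [410.7 128.2] zmed 110.2
bB 78 [430.9 -35.5 110.1]
bB c [430.1 -35.3] size [21.9 22. ] ang 0.1 n 78 mean [430.9 -35.5] zmed 110.2
table [469.1  47.8  21.6]
tfloor [623.3 -54.7   3. ]
rfloor [ 582.3 -302.2    3.6]
```

View pics/c1.png

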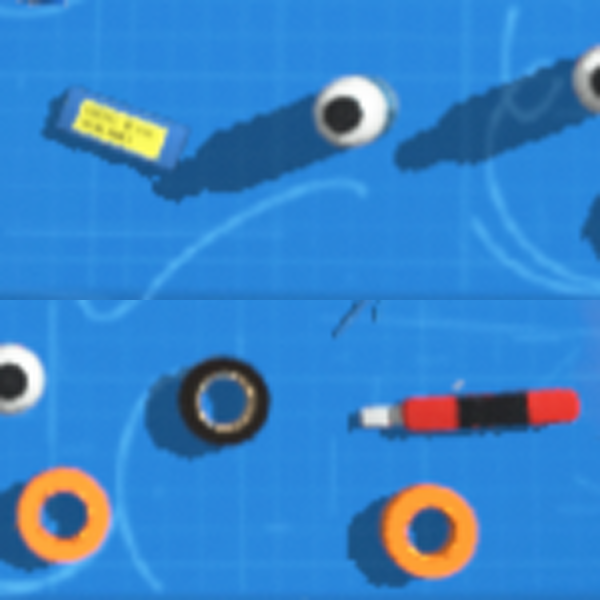

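The crop shows the blue case with a yellow label at about (140,257). The knife's blade points left (+y) and its body is centred at about (378,253). The black roll is at (316,250), and the bottles' white caps are at (198,253) and (263,244). All choices are confirmed, so I'll go for the knife.

step_arm([
  [2.2, -5.5, 0, -0.11],
  [2.2, -5.5, 0, -0.11],
  [2.2, -5.5, 0, -0.11],
  [2.2, -5.5, 0, -0.11],
  [2.2, -5.5, 0, -0.11],
  [2.2, -5.5, 0, -0.11],
  [2.2, -5.5, 0, -0.11],
  [2.2, -5.5, 0, -0.11],
  [2.2, -5.5, 0, -0.11],
  [2.2, -5.5, 0, -0.11],
], jaw=-0.15)

```text
time_s: 1.35
tool_pos: [0.4966, 0.0505, 0.2276]
ee_rot: [0.495, 0.507, -0.495, 0.504]
contact_force: [1.0, 0.3, -0.0]
finger_gap: 0.0401
```

step_arm([
  [-1, -5.5, 0, 0],
  [-1, -5.5, 0, 0],
  [-1, -5.5, 0, 0.02],
  [-1, -5.5, 0, 0],
  [-1, -5.5, -1, 0],
  [-1, -5.5, -2, 0],
  [-1.3, -4.5, -3, 0],
  [-0.8, -2, -3, 0],
  [0, 0, 0, 0],
])

```text
time_s: 2.48
tool_pos: [0.411, -0.3607, 0.135]
ee_rot: [0.491, 0.509, -0.491, 0.508]
contact_force: [0.2, 0.2, -0.3]
finger_gap: 0.04
```

```bash
cat > s.py <<'E'
from h import *
def st():
    o=bot.get_obs();x,y,z,w=o['ee_rot'];p=o['tool_pos']*1000
    print('t',round(o['time_s'],2),'p',np.round(p,1),'jawdeg',round(np.degrees(np.arctan2(1-2*(x*x+z*z),2*(x*y-w*z))),1),'gap',round(o['finger_gap']*1e3,1),'F',np.round(o['contact_force'],1))
    return p
if __name__=='__main__': st()
E
python3 s.py
```

```text
t 2.48 p [ 411.  -360.7  135. ] jawdeg 2.0 gap 40.0 F [ 0.2  0.2 -0.3]
```

step_arm([
  [0, 0, -3, 0],
  [0, 0, -3, 0],
  [0, 0, -3, 0],
  [0, 0, -1.2, 0],
  [0, 0, -0.4, 0],
  [0, 0, 0, 0],
])

```text
time_s: 3.22
tool_pos: [0.4167, -0.3577, 0.0318]
ee_rot: [0.491, 0.509, -0.489, 0.511]
contact_force: [-0.6, -0.9, 1.7]
finger_gap: 0.0399
```

step_arm([
  [0, 0, 0, 0],
  [0, 0, 0, 0],
  [0, 0, 0, 0],
  [0, 0, 0, 0],
], jaw=-1)

```text
time_s: 3.72
tool_pos: [0.4178, -0.3581, 0.0338]
ee_rot: [0.491, 0.508, -0.488, 0.512]
contact_force: [0.8, 0.1, -0.6]
finger_gap: 0.0214
```

step_arm([
  [0, 0, 0, 0],
  [0, 0, 0, 0],
  [-0.3, -0.2, -0.4, 0],
  [0, 0, -0.4, 0],
  [0, 0, -0.2, 0],
], jaw=-0.15)

```text
time_s: 4.35
tool_pos: [0.4147, -0.3606, 0.0248]
ee_rot: [0.492, 0.508, -0.488, 0.512]
contact_force: [-14.4, 17.1, 82.3]
finger_gap: 0.0398
```

```bash
python3 s.py; python3 -c "
from h import *
print(bot.get_obs()['qpos'].round(3),bot.get_obs()['joint_vel'].round(3))
from scipy.spatial.transform import Rotation as R
print(R.from_quat(bot.get_obs()['ee_rot']).as_matrix().round(3))"
```

```text
t 4.35 p [ 414.7 -360.6   24.8] jawdeg 2.3 gap 39.8 F [-14.4  17.1  82.3]
[ 0.146  0.575  0.583  2.07  -0.536  0.639  1.134] [ 0.023  0.004 -0.014 -0.    -0.021 -0.001  0.024]
[[ 0.009  0.999  0.04 ]
 [-0.     0.04  -0.999]
 [-1.     0.009  0.001]]
```

step_arm([
  [0, 0, 0.3, 0],
  [0, 0, 0, 0],
])

```text
time_s: 4.6
tool_pos: [0.4147, -0.3608, 0.0279]
ee_rot: [0.492, 0.507, -0.488, 0.512]
contact_force: [0.0, -0.1, -0.4]
finger_gap: 0.0403
```

step_arm([
  [0, 0, 0, 0],
  [0, 0, 0, 0],
  [0, 0, 0, 0],
], jaw=-1)

```text
time_s: 4.97
tool_pos: [0.4147, -0.3607, 0.0273]
ee_rot: [0.492, 0.508, -0.488, 0.512]
contact_force: [-1.1, 1.0, 6.7]
finger_gap: 0.022
```

step_arm([
  [0, 0, 3, 0],
  [0, 0, 4, 0],
  [2.9, 5, 2, -0.06],
  [2.9, 5, 0, -0.06],
  [2.9, 5, 0, -0.06],
  [2.9, 5, 0, 0],
  [2.9, 5, 0, 0],
  [2.5, 4, 0, 0],
  [0, 0, 0, 0],
])

```text
time_s: 6.1
tool_pos: [0.587, -0.0601, 0.1191]
ee_rot: [0.538, 0.459, -0.534, 0.464]
contact_force: [-0.6, -0.0, -0.7]
finger_gap: 0.0218
```

```bash
python3 -c "
from s import *
st();im,d=snap('top','k1');cv2.imwrite('pics/k1c.png',cv2.resize(im[110:310,200:420],None,fx=2.5,fy=2.5)[:,:,::-1])"
```

```text
t 6.1 p [587.  -60.1 119.1] jawdeg -8.5 gap 21.8 F [-0.6 -0.  -0.7]
```

View pics/k1c.png

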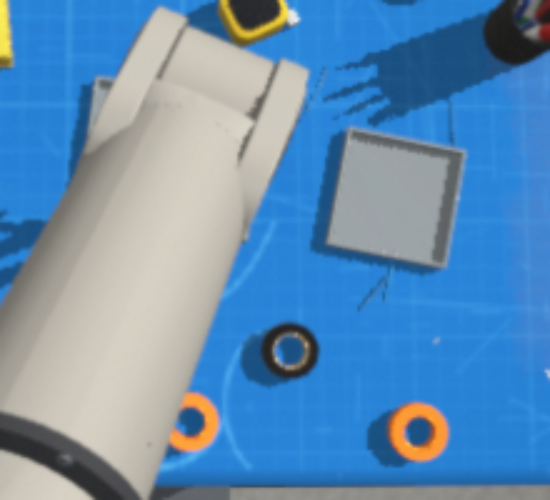

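The knife is off the table (its old spot at crop (430,350) is bare) and held, though the arm hides the tray. Lowering it now.

step_arm([
  [0, 0, -3, 0.015],
  [0, 0, -3, 0],
  [0, 0, -1.5, 0],
  [0, 0, -0.8, 0],
  [0, 0, 0, 0],
])

```text
time_s: 6.78
tool_pos: [0.5844, -0.0669, 0.0349]
ee_rot: [0.536, 0.461, -0.532, 0.466]
contact_force: [0.1, -0.2, 0.6]
finger_gap: 0.0216
```

step_arm([
  [0.2, 0.3, -0.25, 0],
  [0, 0, 0, 0],
])

```text
time_s: 7.02
tool_pos: [0.5873, -0.0639, 0.0336]
ee_rot: [0.536, 0.461, -0.532, 0.466]
contact_force: [0.3, -0.8, -0.2]
finger_gap: 0.0219
```

step_arm([
  [0, 0, 0, 0],
  [0, 0, 0, 0],
  [0, 0, 0.3, 0],
  [0, 0, 3, 0],
  [0, 0, 5, 0],
  [-1.5, 3.0, 5, 0],
  [-3, 5.5, 2, 0],
  [-3, 5.5, 0, 0],
  [-3, 5.5, 0, 0],
  [-3, 5.5, 0, -0.05],
], jaw=-0.15)

```text
time_s: 8.28
tool_pos: [0.4522, 0.1833, 0.1928]
ee_rot: [0.551, 0.444, -0.544, 0.451]
contact_force: [1.4, 0.8, 0.1]
finger_gap: 0.0401
```

step_arm([
  [-2, 4, -1, -0.07],
  [-2, 4, -2, -0.07],
  [-1.6, 2.7, -2, 0],
  [0, 0, -1, 0],
  [0, 0, 0, 0],
], jaw=0.06)

```text
time_s: 8.9
tool_pos: [0.3918, 0.2977, 0.1328]
ee_rot: [0.581, 0.406, -0.573, 0.411]
contact_force: [0.6, -0.1, -0.3]
finger_gap: 0.0499
```

```bash
python3 -c "
from s import *
st();im,d=snap('top','k2');cv2.imwrite('pics/k2c.png',cv2.resize(im[110:310,110:410],None,fx=2.6,fy=2.6)[:,:,::-1])"
```

```text
t 8.9 p [391.8 297.7 132.8] jawdeg -19.4 gap 49.9 F [ 0.6 -0.1 -0.3]
```

View pics/k2c.png

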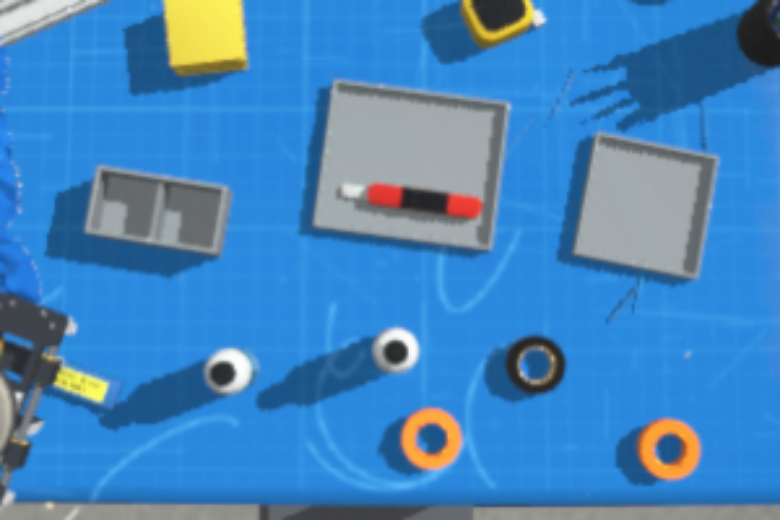

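The knife is flat in the large tray along its long side, at crop (410,201). The case is under the gripper at crop (85,385). Descending onto it.

step_arm([
  [0.4, -0.7, -2, 0],
  [0, 0, -3, 0],
  [0, 0, -2.5, 0],
  [0, 0, -1.5, 0],
  [0, 0, -0.7, 0],
  [0, 0, 0, 0],
])

```text
time_s: 9.7
tool_pos: [0.4013, 0.2886, 0.038]
ee_rot: [0.586, 0.405, -0.572, 0.408]
contact_force: [-0.2, 0.1, 0.3]
finger_gap: 0.05
```

step_arm([
  [-0.5, 0.2, -0.5, 0],
  [0, 0, -0.3, 0],
  [0, 0, 0, 0],
])

```text
time_s: 10.07
tool_pos: [0.3963, 0.2916, 0.0308]
ee_rot: [0.586, 0.405, -0.571, 0.408]
contact_force: [0.3, -0.7, 0.1]
finger_gap: 0.0498
```

step_arm([
  [0, 0, -0.2, 0],
  [0, 0, 0, 0],
])

```text
time_s: 10.32
tool_pos: [0.3964, 0.2919, 0.0289]
ee_rot: [0.586, 0.406, -0.571, 0.408]
contact_force: [-0.4, 0.1, -0.0]
finger_gap: 0.05
```

step_arm([
  [0, 0, 0, 0],
  [0, 0, 0, 0],
  [0, 0, 0, 0],
], jaw=-1)

```text
time_s: 10.7
tool_pos: [0.3965, 0.2918, 0.029]
ee_rot: [0.586, 0.406, -0.571, 0.408]
contact_force: [-0.1, 0.5, -0.8]
finger_gap: 0.0299
```

```bash
python3 s.py
```

```text
t 10.7 p [396.5 291.8  29. ] jawdeg -19.8 gap 29.9 F [-0.1  0.5 -0.8]
```

step_arm([
  [0, 0, 4, 0],
  [0, 0, 5, 0],
  [3.2, -4.3, 2, 0.05],
  [3.2, -4.3, 0, 0.05],
  [3.2, -4.3, 0, 0.05],
  [3.2, -4.3, 0, 0.05],
  [3.2, -4.3, 0, 0],
  [3.2, -4.3, 0, 0],
  [3.2, -4.3, 0, 0],
  [3.2, -4.3, 0, 0],
])

```text
time_s: 11.95
tool_pos: [0.656, -0.0568, 0.1425]
ee_rot: [0.539, 0.468, -0.521, 0.468]
contact_force: [0.1, 0.5, -0.3]
finger_gap: 0.0297
```

step_arm([
  [0, 0, -1, 0],
  [0, 0, 0, 0],
])

```text
time_s: 12.2
tool_pos: [0.6567, -0.0616, 0.1316]
ee_rot: [0.539, 0.466, -0.523, 0.467]
contact_force: [0.1, 1.0, -0.3]
finger_gap: 0.0295
```

```bash
python3 s.py
```

```text
t 12.2 p [656.7 -61.6 131.6] jawdeg -7.4 gap 29.5 F [ 0.1  1.  -0.3]
```

step_arm([
  [0, 0.3, -3, 0],
  [0, 0, -3, 0],
  [0, 0, -2, 0],
  [0, 0, -1, 0],
  [0, 0, 0, 0],
])

```text
time_s: 12.82
tool_pos: [0.6564, -0.0537, 0.041]
ee_rot: [0.539, 0.468, -0.521, 0.468]
contact_force: [0.2, 0.1, -0.2]
finger_gap: 0.0298
```

step_arm([
  [0, -0.3, -0.6, 0],
  [0, 0, 0, 0],
])

```text
time_s: 13.08
tool_pos: [0.6572, -0.0569, 0.036]
ee_rot: [0.539, 0.467, -0.52, 0.469]
contact_force: [-0.0, -1.1, -1.3]
finger_gap: 0.0295
```

step_arm([
  [0, 0, -0.2, 0],
  [0, 0, 0, 0],
])

```text
time_s: 13.32
tool_pos: [0.6576, -0.0571, 0.0346]
ee_rot: [0.54, 0.467, -0.52, 0.469]
contact_force: [0.6, 0.4, -0.7]
finger_gap: 0.03
```

step_arm([
  [0, 0, 0, 0],
  [0, 0, 0, 0],
  [0, 0, 0.5, 0],
  [0, 0, 4, 0],
  [0, 0, 5, 0],
  [-4.0, -2.1, 2, 0],
  [-4, -2.1, 0, 0],
  [-4, -2.1, 0, 0],
  [-4, -2.1, 0, 0],
  [-4, -2.1, 0, 0],
], jaw=0.06)

```text
time_s: 14.58
tool_pos: [0.4542, -0.1636, 0.1552]
ee_rot: [0.54, 0.467, -0.518, 0.471]
contact_force: [0.4, -0.3, 0.6]
finger_gap: 0.0498
```

step_arm([
  [-3.4, -1.9, 0, 0],
  [0, 0, -1, 0.05],
  [0, 0, 0, 0.05],
], jaw=0.7)

```text
time_s: 14.95
tool_pos: [0.4165, -0.1844, 0.1461]
ee_rot: [0.518, 0.493, -0.493, 0.495]
contact_force: [-0.5, -0.2, 0.5]
finger_gap: 0.0768
```

```bash
python3 s.py
```

```text
t 14.95 p [ 416.5 -184.4  146.1] jawdeg -1.3 gap 76.8 F [-0.5 -0.2  0.5]
```

step_arm([
  [0, 0.3, -3, 0],
  [0, 0, -3, 0],
  [0, 0, -2.5, 0],
  [0, 0, -1.5, 0],
  [0, 0, -0.8, 0],
  [0, 0, 0, 0],
])

```text
time_s: 15.7
tool_pos: [0.4178, -0.182, 0.0374]
ee_rot: [0.519, 0.492, -0.492, 0.496]
contact_force: [-0.4, 0.4, 0.6]
finger_gap: 0.0798
```

```bash
python3 -c "
from s import *
st();im,d=snap('top','k3');im2,d=snap('side','k3s');cv2.imwrite('pics/k3c.png',np.vstack([cv2.resize(im[120:300,150:410],None,fx=2,fy=2),cv2.resize(im2[170:350,150:410],None,fx=2,fy=2)[:240]])[:,:,::-1])"
```

```text
t 15.7 p [ 417.8 -182.    37.4] jawdeg -1.3 gap 79.8 F [-0.4  0.4  0.6]
```

View pics/k3c.png

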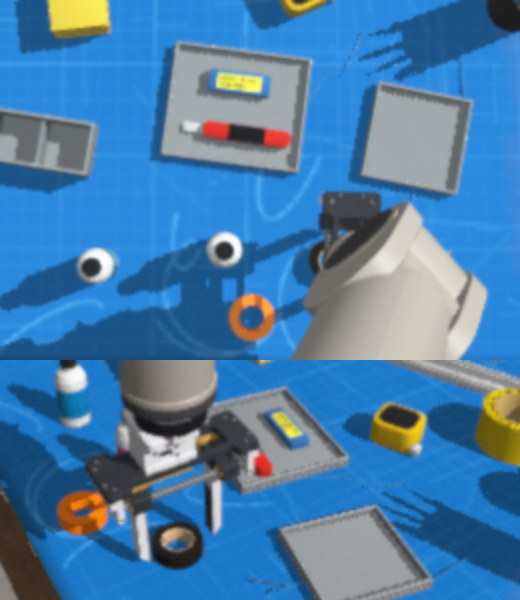

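Knife and case both lie flat in the large tray, at crop top (247,133) and (239,82). The black roll sits between the fingers, at lower crop (178,545).

step_arm([
  [-0.1, 0.1, -0.6, 0],
  [0, 0, -0.2, 0],
  [0, 0, 0, 0],
])

```text
time_s: 16.18
tool_pos: [0.4179, -0.1807, 0.0304]
ee_rot: [0.52, 0.492, -0.491, 0.497]
contact_force: [0.7, -0.9, -0.1]
finger_gap: 0.0796
```

step_arm([
  [0, 0, 0, 0],
  [0, 0, 0, 0],
  [0, 0, 0, 0],
  [0, 0, 0, 0],
], jaw=-1)

```text
time_s: 16.68
tool_pos: [0.418, -0.1807, 0.0305]
ee_rot: [0.52, 0.492, -0.491, 0.497]
contact_force: [-1.2, 0.9, -0.6]
finger_gap: 0.0591
```

```bash
python3 s.py
```

```text
t 16.68 p [ 418.  -180.7   30.5] jawdeg -1.3 gap 59.1 F [-1.2  0.9 -0.6]
```

step_arm([
  [0, 0, 0, 0],
  [0, 0, 0, 0],
])

```text
time_s: 16.92
tool_pos: [0.418, -0.1808, 0.0305]
ee_rot: [0.52, 0.492, -0.491, 0.497]
contact_force: [-0.3, 0.1, -0.6]
finger_gap: 0.0593
```

```bash
python3 -c "
from s import *
st();im2,d=snap('side','k4s');cv2.imwrite('pics/k4c.png',cv2.resize(im2[200:320,180:320],None,fx=4,fy=4)[:,:,::-1])"
```

```text
t 16.93 p [ 418.  -180.8   30.5] jawdeg -1.3 gap 59.3 F [-0.3  0.1 -0.6]
```

View pics/k4c.png

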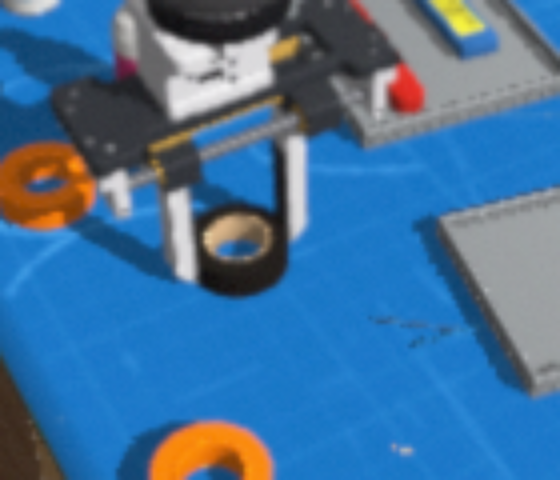

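The roll is well between the fingers, at crop (240,250), and the grip is steady at 59 mm. Lifting it over to the square tray.

step_arm([
  [0, 0, 2, 0],
  [0, 0, 4, 0],
  [2.7, -2, 1, -0.06],
  [2.7, -2, 0, -0.06],
  [2.7, -2, 0, -0.05],
  [2.7, -2, 0, 0],
  [2.7, -2, 0, 0],
  [2.7, -1.9, 0, 0],
  [0, 0, 0, 0],
])

```text
time_s: 18.1
tool_pos: [0.5845, -0.3019, 0.1023]
ee_rot: [0.561, 0.446, -0.531, 0.452]
contact_force: [0.7, 0.3, -0.5]
finger_gap: 0.0592
```

```bash
python3 s.py
```

```text
t 18.1 p [ 584.5 -301.9  102.3] jawdeg -11.2 gap 59.2 F [ 0.7  0.3 -0.5]
```

step_arm([
  [-0.2, 0.2, -2.5, 0],
  [0, 0, -2, 0],
  [0, 0, -1, 0],
  [0, 0, -0.5, 0],
  [0, 0, 0, 0],
])

```text
time_s: 18.73
tool_pos: [0.581, -0.2991, 0.0402]
ee_rot: [0.561, 0.446, -0.532, 0.452]
contact_force: [-0.5, -0.2, -0.2]
finger_gap: 0.0592
```

step_arm([
  [0, 0, -0.4, 0],
  [0, 0, -0.1, 0],
  [0, 0, 0, 0],
])

```text
time_s: 19.1
tool_pos: [0.5817, -0.2994, 0.0361]
ee_rot: [0.561, 0.445, -0.531, 0.452]
contact_force: [-0.0, 0.3, -0.6]
finger_gap: 0.0593
```

step_arm([
  [0, 0, 0, 0],
  [0, 0, 0, 0],
  [0, 0, 0.5, 0],
  [0, 0, 4, 0],
  [0, 0, 5, 0],
  [-1, 3, 5, 0],
  [-2.4, 5, 3, 0],
  [-2.4, 5, 0, 0],
  [-2.4, 5, 0, 0],
  [-2.4, 4, 0, 0],
], jaw=0.7)

```text
time_s: 20.35
tool_pos: [0.4727, -0.0777, 0.2176]
ee_rot: [0.563, 0.443, -0.532, 0.451]
contact_force: [-0.0, 0.5, 1.5]
finger_gap: 0.0799
```

```bash
python3 s.py
```

```text
t 20.35 p [472.7 -77.7 217.6] jawdeg -11.5 gap 79.9 F [-0.   0.5  1.5]
```

step_arm([
  [-2.1, 2.1, 0, 0.02],
  [-2.1, 2.1, 0, 0.02],
  [0, 0, -1, 0],
  [0, 0, 0, 0],
])

```text
time_s: 20.85
tool_pos: [0.4285, -0.0317, 0.2079]
ee_rot: [0.554, 0.457, -0.52, 0.462]
contact_force: [1.3, 0.3, 0.8]
finger_gap: 0.0803
```

```bash
python3 -c "
from s import *
st();im,d=snap('top','k5');im2,d=snap('side','k5s');cv2.imwrite('pics/k5c.png',np.vstack([cv2.resize(im[120:300,150:410],None,fx=2,fy=2),cv2.resize(im2[90:250,120:380],None,fx=2,fy=2)[:240]])[:,:,::-1])
z=np.load('pics/top0.npz');
from scipy.spatial.transform import Rotation as R
print(R.from_quat(bot.get_obs()['ee_rot']).as_matrix()[:,0].round(3))"
```

```text
t 20.85 p [428.5 -31.7 207.9] jawdeg -8.9 gap 80.3 F [1.3 0.3 0.8]
[ 0.042  0.025 -0.999]
```

View pics/k5c.png

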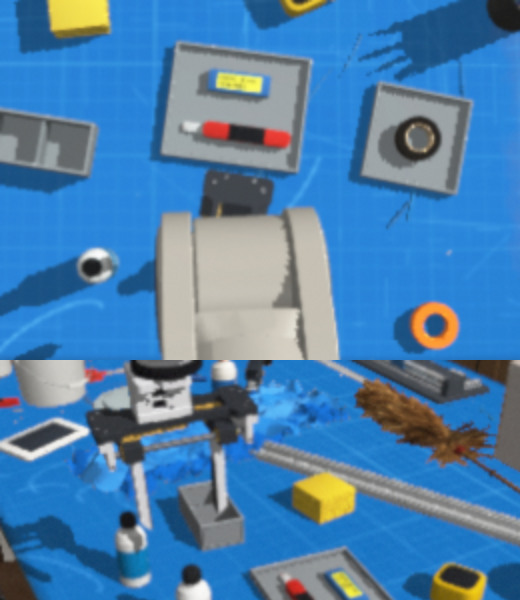

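The roll is in the square tray, at crop (418,137). The gripper is above the near bottle. Descending around it.

step_arm([
  [0.2, -0.4, 0, 0],
  [0, 0, -3, 0],
  [0, 0, -3, 0],
  [0, 0, 0, 0],
])

```text
time_s: 21.45
tool_pos: [0.4333, -0.0396, 0.1476]
ee_rot: [0.555, 0.454, -0.521, 0.463]
contact_force: [1.1, -0.5, 0.5]
finger_gap: 0.0798
```

```bash
python3 s.py
```

```text
t 21.45 p [433.3 -39.6 147.6] jawdeg -9.2 gap 79.8 F [ 1.1 -0.5  0.5]
```

step_arm([
  [-0.2, 0.4, -1, 0],
  [0, 0, -2, 0],
  [0, 0, -2, 0],
  [0, 0, -1, 0],
  [0, 0, 0, 0],
])

```text
time_s: 22.08
tool_pos: [0.4339, -0.0347, 0.0888]
ee_rot: [0.557, 0.454, -0.519, 0.463]
contact_force: [0.4, -1.0, 0.9]
finger_gap: 0.08
```

```bash
python3 s.py
```

```text
t 22.07 p [433.9 -34.7  88.8] jawdeg -9.2 gap 80.0 F [ 0.4 -1.   0.9]
```

step_arm([
  [-0.3, 0, -1, 0],
  [0, 0, 0, 0],
])

```text
time_s: 22.32
tool_pos: [0.4313, -0.0344, 0.0792]
ee_rot: [0.557, 0.454, -0.519, 0.463]
contact_force: [-0.1, 0.0, -0.5]
finger_gap: 0.0801
```

step_arm([
  [0, 0, 0, 0],
  [0, 0, 0, 0],
  [0, 0, 0, 0],
  [0, 0, 0, 0],
  [0, 0, 0, 0],
], jaw=-1)

```text
time_s: 22.95
tool_pos: [0.4316, -0.0341, 0.0799]
ee_rot: [0.558, 0.454, -0.518, 0.463]
contact_force: [-0.1, 0.6, 3.3]
finger_gap: 0.0445
```

```bash
python3 s.py
```

```text
t 22.95 p [431.6 -34.1  79.9] jawdeg -9.2 gap 44.5 F [-0.1  0.6  3.3]
```

step_arm([
  [0, 0, 1, 0],
  [0, 0, 2, 0],
  [0, 0, 3, 0],
  [0.8, 1.2, 2, 0],
  [1.6, 2.5, 0, 0],
  [2, 3, 0, 0],
  [2, 3, 0, 0],
  [2, 3, 0, 0],
  [2, 3, 0, 0],
  [1.6, 2.5, 0, 0],
])

```text
time_s: 24.2
tool_pos: [0.5548, 0.1583, 0.1595]
ee_rot: [0.557, 0.455, -0.519, 0.462]
contact_force: [0.2, -0.1, -1.3]
finger_gap: 0.0442
```

step_arm([
  [1, 1.8, 0, 0],
  [0.3, 0.5, 0, 0],
  [0, 0, 0, 0],
])

```text
time_s: 24.58
tool_pos: [0.568, 0.1844, 0.1566]
ee_rot: [0.555, 0.456, -0.52, 0.463]
contact_force: [-0.6, -2.0, -1.4]
finger_gap: 0.0441
```

```bash
python3 -c "
from s import *
st();im,d=snap('top','k6');im2,d=snap('side','k6s');cv2.imwrite('pics/k6c.png',np.hstack([cv2.resize(im[140:280,90:260],None,fx=2.3,fy=2.3),cv2.resize(im2[70:210,120:290],None,fx=2.3,fy=2.3)])[:,:,::-1])
"
```

```text
t 24.57 p [568.  184.4 156.6] jawdeg -9.0 gap 44.1 F [-0.6 -2.  -1.4]
```

View pics/k6c.png

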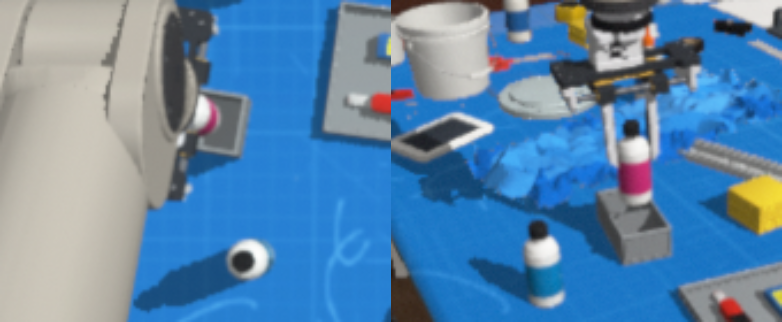

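The teal bottle is standing. The magenta one is held upright above the rack at right crop (635,165), about 1 cm off in y. Correcting that and then lowering it.

step_arm([
  [0, -0.7, 0, 0],
  [0, 0, -1.5, 0],
  [0, 0, 0, 0],
])

```text
time_s: 25.05
tool_pos: [0.5672, 0.1748, 0.1413]
ee_rot: [0.556, 0.455, -0.52, 0.462]
contact_force: [0.3, 0.6, -1.0]
finger_gap: 0.0441
```

```bash
python3 s.py
```

```text
t 25.05 p [567.2 174.8 141.3] jawdeg -9.2 gap 44.1 F [ 0.3  0.6 -1. ]
```

step_arm([
  [0, 0.2, -1, 0],
  [0, 0, -1.5, 0],
  [0, 0, -1.2, 0],
  [0, 0, 0, 0],
])

```text
time_s: 25.55
tool_pos: [0.5668, 0.1769, 0.1009]
ee_rot: [0.556, 0.455, -0.52, 0.461]
contact_force: [-0.4, -1.1, -0.0]
finger_gap: 0.044
```

Foot is about 21 mm up, inside the bay and free of contact.

step_arm([
  [0, 0, -0.8, 0],
  [0, 0, -0.5, 0],
  [0, 0, 0, 0],
])

```text
time_s: 25.92
tool_pos: [0.5671, 0.1769, 0.0873]
ee_rot: [0.556, 0.455, -0.52, 0.462]
contact_force: [-0.4, -0.4, -0.2]
finger_gap: 0.0444
```

```bash
python3 s.py
```

```text
t 25.93 p [567.1 176.9  87.3] jawdeg -9.2 gap 44.4 F [-0.4 -0.4 -0.2]
```

step_arm([
  [0, 0, -0.25, 0],
  [0, 0, 0, 0],
])

```text
time_s: 26.18
tool_pos: [0.5673, 0.177, 0.0849]
ee_rot: [0.556, 0.455, -0.52, 0.462]
contact_force: [-0.0, -0.5, -0.6]
finger_gap: 0.044
```

step_arm([
  [0, 0, 0, 0],
  [0, 0, 0, 0],
  [0, 0, 0, 0],
  [0, 0, 1, 0],
  [0, 0, 3, 0],
  [0, 0, 5, 0],
  [0, 0, 3, 0],
  [0, 0, 0, 0],
], jaw=0.7)

```text
time_s: 27.18
tool_pos: [0.5677, 0.1762, 0.2115]
ee_rot: [0.557, 0.455, -0.52, 0.461]
contact_force: [0.0, 0.5, -0.2]
finger_gap: 0.0798
```

```bash
python3 s.py
```

```text
t 27.18 p [567.7 176.2 211.5] jawdeg -9.3 gap 79.8 F [ 0.   0.5 -0.2]
```

step_arm([
  [-4, -1.2, 0, 0],
  [-4, -1.2, 0, 0],
  [-4, -1.2, 0, 0],
  [-3.4, -1, -1, 0],
  [0, 0, -2, 0],
  [0, 0, -2, 0],
  [0, 0, 0, 0],
])

```text
time_s: 28.05
tool_pos: [0.4069, 0.1288, 0.1583]
ee_rot: [0.557, 0.457, -0.519, 0.46]
contact_force: [-0.2, 0.1, 0.7]
finger_gap: 0.0799
```

```bash
python3 -c "
from s import *
st();im,d=snap('top','k7');im2,d=snap('side','k7s');cv2.imwrite('pics/k7c.png',np.hstack([cv2.resize(im[140:280,90:260],None,fx=2.3,fy=2.3),cv2.resize(im2[90:230,120:290],None,fx=2.3,fy=2.3)])[:,:,::-1])
P=cloud('top',d if 0 else np.load('pics/k7.npz')['d']);m=(P[...,2]>.105)&(P[...,2]<.12);m[:, :130]=0;m[:175]=0;m[205:]=0;m[:,230:]=0
print(m.sum(),P[m].mean(0))
"
```

```text
t 28.05 p [406.9 128.8 158.3] jawdeg -9.2 gap 79.9 F [-0.2  0.1  0.7]
71 [0.56588148 0.17384729 0.11371683]
```

View pics/k7c.png

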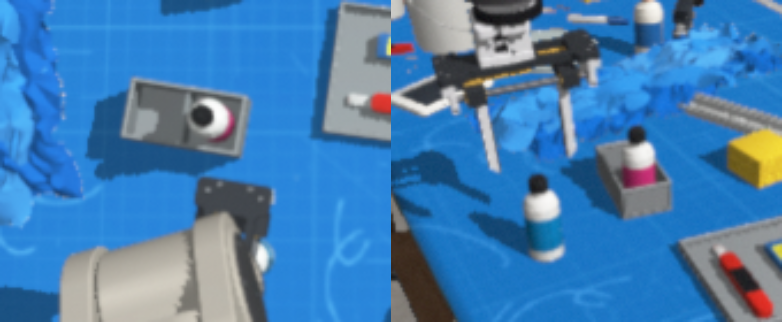

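The magenta bottle stands in the right bay (cap at left crop (203,117), top at 114 mm). Now the teal one.

step_arm([
  [0.3, 0, 0, 0],
  [0, 0, -2, 0],
  [0, 0, -2, 0],
  [0, 0, -1.5, 0],
  [0, 0, 0, 0],
])

```text
time_s: 28.78
tool_pos: [0.4139, 0.1308, 0.1057]
ee_rot: [0.559, 0.457, -0.517, 0.46]
contact_force: [0.3, -1.2, 0.8]
finger_gap: 0.08
```

```bash
python3 s.py
```

```text
t 28.77 p [413.9 130.8 105.7] jawdeg -9.1 gap 80.0 F [ 0.3 -1.2  0.8]
```

step_arm([
  [-0.4, -0.2, -1, 0],
  [0, 0, -1, 0],
  [0, 0, -0.5, 0],
  [0, 0, 0, 0],
])

```text
time_s: 29.28
tool_pos: [0.4105, 0.1294, 0.0805]
ee_rot: [0.56, 0.458, -0.516, 0.46]
contact_force: [-0.9, 0.8, -0.5]
finger_gap: 0.0799
```

```bash
python3 s.py
```

```text
t 29.27 p [410.5 129.4  80.5] jawdeg -9.1 gap 79.9 F [-0.9  0.8 -0.5]
```

step_arm([
  [0, 0, 0, 0],
  [0, 0, 0, 0],
  [0, 0, 0, 0],
  [0, 0, 0, 0],
  [0, 0, 0, 0],
], jaw=-1)

```text
time_s: 29.9
tool_pos: [0.4106, 0.1298, 0.0811]
ee_rot: [0.56, 0.458, -0.515, 0.46]
contact_force: [-1.6, 0.3, 3.5]
finger_gap: 0.0442
```

step_arm([
  [0, 0, 1, 0],
  [0, 0, 2, 0],
  [0, 1, 3, 0],
  [0.5, 2, 2, 0],
  [0.8, 3, 0, 0],
  [1, 3, 0, 0],
  [1.5, 2, 0, 0],
  [2, 0.5, 0, 0],
  [2, 0, 0, 0],
  [2, 0, 0, 0],
])

```text
time_s: 31.15
tool_pos: [0.5095, 0.2483, 0.1686]
ee_rot: [0.56, 0.458, -0.515, 0.459]
contact_force: [0.4, -1.2, -1.3]
finger_gap: 0.0443
```

```bash
python3 s.py
```

```text
t 31.15 p [509.5 248.3 168.6] jawdeg -9.1 gap 44.3 F [ 0.4 -1.2 -1.3]
```

step_arm([
  [2, -0.1, 0, 0],
  [2, -0.1, 0, 0],
  [1.8, -0.1, 0, 0],
  [0.8, 0, -1, 0],
  [0.2, 0, -1, 0],
  [0, 0, 0, 0],
])

```text
time_s: 31.9
tool_pos: [0.5792, 0.2445, 0.1496]
ee_rot: [0.56, 0.457, -0.516, 0.46]
contact_force: [0.5, -0.7, -0.7]
finger_gap: 0.044
```

```bash
python3 s.py
```

```text
t 31.9 p [579.2 244.5 149.6] jawdeg -9.2 gap 44.0 F [ 0.5 -0.7 -0.7]
```

step_arm([
  [-0.1, -0.3, 0, 0],
  [0, 0, -1, 0],
  [0, 0, -1.5, 0],
  [0, 0, -1.2, 0],
  [0, 0, 0, 0],
])

```text
time_s: 32.52
tool_pos: [0.5766, 0.2416, 0.1096]
ee_rot: [0.559, 0.458, -0.516, 0.46]
contact_force: [0.0, 0.5, -1.4]
finger_gap: 0.0441
```

```bash
python3 s.py
```

```text
t 32.52 p [576.6 241.6 109.6] jawdeg -9.1 gap 44.1 F [ 0.   0.5 -1.4]
```

step_arm([
  [0, 0, -1, 0],
  [0, 0, -1, 0],
  [0, 0, -0.3, 0],
  [0, 0, 0, 0],
])

```text
time_s: 33.02
tool_pos: [0.577, 0.2416, 0.0852]
ee_rot: [0.559, 0.458, -0.516, 0.46]
contact_force: [-0.2, 0.8, 1.3]
finger_gap: 0.0442
```

```bash
python3 s.py
```

```text
t 33.02 p [577.  241.6  85.2] jawdeg -9.1 gap 44.2 F [-0.2  0.8  1.3]
```

At floor height. Releasing and retreating.

step_arm([
  [0, 0, 0, 0],
  [0, 0, 0, 0],
  [0, 0, 0, 0],
  [0, 0, 1, 0],
  [0, 0, 3, 0],
  [0, 0, 5, 0],
  [0, 0, 5, 0],
  [-3, 4, 0, 0],
  [-3, 5, 0, 0],
  [-3, 5, 0, 0],
], jaw=0.7)

```text
time_s: 34.28
tool_pos: [0.4881, 0.3795, 0.2361]
ee_rot: [0.564, 0.454, -0.517, 0.457]
contact_force: [1.2, 0.9, 0.6]
finger_gap: 0.08
```

step_arm([
  [-2, 4, 0, 0],
  [-2, 4, 0, 0],
  [0, 0, 0, 0],
  [0, 0, 0, 0],
])

```text
time_s: 34.78
tool_pos: [0.4434, 0.466, 0.2387]
ee_rot: [0.563, 0.457, -0.514, 0.458]
contact_force: [-0.0, 0.3, -0.7]
finger_gap: 0.0799
```

```bash
python3 -c "
from s import *
st();im,d=snap('top','k8');im2,d2=snap('side','k8s');cv2.imwrite('pics/k8c.png',np.vstack([cv2.resize(im[90:270,130:430],None,fx=1.8,fy=1.8)[:300],cv2.resize(im2[90:340,120:420],None,fx=1.8,fy=1.8)[:300]])[:,:,::-1])
P=cloud('top',d)
m=(P[...,2]>.105)&(P[...,2]<.125);m[:175]=0;m[205:]=0;m[:,230:]=0
n,l,s,c=cv2.connectedComponentsWithStats(m.astype(np.uint8))
for k in range(1,n):
  if s[k,4]>20: print(s[k,4],c[k].round(),P[l==k].mean(0).round(3))
d0=np.load('pics/top0.npz')['im'].astype(int)
for n,(c,r) in dict(pad=(189,122),meas=(302,113)).items(): print(n,np.abs(im[r-22:r+22,c-22:c+22]-d0[r-22:r+22,c-22:c+22]).mean())
for n,(c,r) in dict(kn=(268,184),case=(268,160),roll=(352,188)).items():
  print(n,np.round(np.percentile(P[r-15:r+15,c-25:c+25,2],[50,90,99]),3))
"
```

```text
t 34.77 p [443.4 466.  238.7] jawdeg -9.4 gap 79.9 F [-0.   0.3 -0.7]
79 [152. 186.] [0.576 0.238 0.114]
73 [177. 190.] [0.566 0.174 0.114]
pad 0.5490702479338843
meas 0.6873278236914601
kn [0.005 0.018 0.022]
case [0.004 0.017 0.021]
roll [0.004 0.021 0.026]
```

View pics/k8c.png

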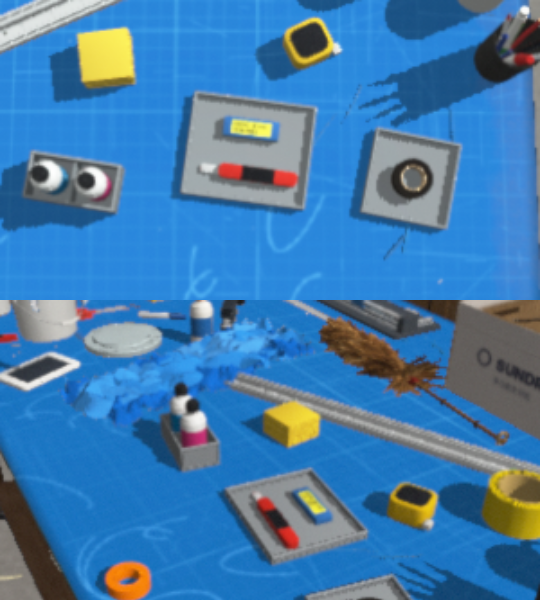

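All items are in place: bottles at crop (45,177) and (95,183), knife at (248,175), case at (251,128), roll at (412,178). The bystanders haven't moved.

```bash
python3 -c "
from station import bot
print(bot.job_done())"
```

```text
the job is handed in; nothing more can be done
None
```

I put all five items away in the order you gave and handed the job in at about 35 s of the 128 s allowed.

- **Large tray:** the knife and the blade case both lie flat inside it, the knife along the longer side and the case beside it.
- **Square tray:** the black tape roll lies flat inside it. I left the two orange ones alone.
- **Rack:** one bottle stands in each bay. Both tops measured 114 mm above the table, against an expected 116 mm, and the two are about 65 mm apart. They looked upright in every view.
- **Bystanders:** the tape measure and the pad of notes look unchanged between the first and last top pictures.
- **Robot:** the gripper was open, well clear, and touching nothing at hand-in.

Two readings were not clean:
- **Table contact:** on the second try at the knife, the fingertips pressed on the table with about 85 N for a moment. That is under the 120 N wrist limit. It is above the 40 N limit for the arm or the gripper's body, but I believe only the fingertips touched. I backed off at once.
- **Roll grip:** the grip on the roll read 59 mm instead of 62 mm, but it held steady.

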